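# Zero the peak pointer and hold a pressure cap locked on the cap tester

### The job

Get the coolant-cap tester ready for me to pump up: first turn the small knob on the gauge glass anticlockwise until the red peak pointer is back on its zero stop. Then fit the cap with the yellow grip on the tester's neck (lugs down through the two notches, push it in against its spring, twist it a quarter turn clockwise just up to the stop, without forcing it) and finish still gripping it and keeping it pressed right down on the rim, because I pump while you hold it. Leave the blue-grip cap, the spanner and the spray can where they are.

Things in the scene. Friction and masses are not known exactly. Their poses are not given: they have to be found in the camera images.
- peak (a joint): Red peak (drag) pointer of the gauge and its reset knob, one piece, in rad. 0 = at the zero stop; grows clockwise seen from above (up to 4.71), so turning the knob anticlockwise by this angle brings it to the stop. Starts between 0.7 and 2.1. Light friction (0.03 N m), no spring: it stays where it is left.
- peak_knob (a point): Centre (half-way up) of the black ribbed reset knob: upright round cylinder, 21 mm diameter, 22 mm tall, on the middle of the glass of a 104 mm wide gauge that lies face up on the tester's deck. The glass is 11 mm below this point; the bezel rises 2 mm above the glass.
- tester: Fixed cap-tester console, 240 (x) by 340 (y) mm; origin at the centre of its underside, z up. Its deck is 60 mm above the bench. On it: the gauge with the reset knob (x -20, y -85 mm), the brass neck (x -20, y +80 mm) and along its back (x +85 mm) a pump barrel that rises 34 mm above the deck, with a T-handle beyond the -y end.
- neck (a point): Centre of the top face of the brass neck's rim flange (45 mm above the deck), z up. Flange 55 mm across, 4 mm thick, on a 38 mm tube. Two opposite notches, 20 mm wide or more, are cut in the flange along this frame's x axis (red dashes on the deck point at them). Stops under the flange let an inserted cap turn only clockwise seen from above, by about 1.57 rad.
- neck_seat (a point): Centre of the seat for the cap's seal, in the neck's 33 mm bore, 17 mm below the rim face; z up.
- cap_grip (a point): Centre (half-way up) of the yellow grip bar of the cap to be fitted; z up, x along the bar. Bar 56 mm long, 18 wide, 20 tall, on a black cap 66 mm across whose flat top is 10 mm below this point. The lugs lie under the ends of the bar, so the bar must lie along the neck's x axis (either way round) to go in. Starts upright on the bench, standing on its seal. Mass about 0.13 kg.
- cap_seat (a point): Centre of the face under the same cap's top that lands on the neck's rim face when the cap is pressed right down; 14 mm below the grip point. Below it: skirt to 11 mm (3 mm clear of the flange all round), two inward steel lugs 12 mm wide from 7 to 10.5 mm, spring-loaded rubber seal, 26 mm across, underside at 26 mm.
- cap_seal (a point): Centre of the underside of the cap's sprung seal. It meets its seat when the cap is 9 mm short of fully down; the spring takes 5 N to start and 12 N at full depth. The lugs are under the flange, and the cap can turn, only when it is within 3 mm of fully down. If let go after the twist it springs back up by 3 mm.
- spare_grip (a point): The same point on a like cap with a blue grip (same sizes), standing on the bench: leave it alone.
- spanner: Steel spanner, 160 mm long, about 8 mm thick, lying flat on the bench; origin at its middle, on the underside. Leave it alone.
- spray_mid (a point): Spray can, 52 mm diameter, 150 mm tall, standing on the bench; this point is half-way up. Leave it alone.
There are look-alikes about, which are no part of the job. What is shaped like the part that bears cap_grip but green is not meant.

How it is judged:
On the way, in this order (a step that is already met when the one before it is completed fails the run):
1. the red peak pointer is back on its zero stop (value of joint peak below 0.06 rad), for 0.2 s.
2. the yellow-grip cap is in the neck, pushed down and turned a quarter turn under the flange (horizontal distance between cap_grip and neck below 0.006 m and z of cap_grip in the frame of neck below 0.0185 m and angle between the x axis of cap_grip and the x axis of neck, either way round above 1.35 rad), for 0.2 s.
At the end, for the whole second after the job is handed in: The peak pointer is within 0.06 rad of its zero stop; the yellow-grip cap is centred on the neck within 6 mm, upright, turned at least 1.35 rad from the notches, and held by the fingers (over 3 N of contact), pressed to within 1.8 mm of full depth on the rim, at rest, through the last second (value of joint peak below 0.06 rad and horizontal distance between cap_grip and neck below 0.006 m and z of cap_grip in the frame of neck below 0.0158 m and angle between the x axis of cap_grip and the x axis of neck, either way round above 1.35 rad and angle between cap_grip's own z axis and vertical below 0.08 rad and contact force between the fingers and cap above 3 N and linear speed of cap below 0.01 m/s); the arm keeps its last pose, push and grip.
It fails at once if the blue-grip cap was moved by more than 25 mm (distance of spare_grip from where it was at the start of the episode above 0.025 m).
It fails at once if the spanner was moved by more than 25 mm (distance of spanner from where it was at the start of the episode above 0.025 m).
It fails at once if the spray can was moved by more than 25 mm or knocked over (distance of spray_mid from where it was at the start of the episode above 0.025 m or angle between spray_mid's own z axis and vertical above 0.5 rad).
It fails at once if the cap was forced against the neck or its stops with over 120 N (contact force between cap and tester above 120 N).
It also fails if it takes over 70 s, if anything falls off the work surface, if the arm or the gripper's body presses on something with over 40 N, if the wrist force passes 120 N, or if a joint passes its speed limit or range.

### The arm

A 6-joint arm with a two-finger parallel gripper is mounted at the origin on the work surface. World frame = base frame: x ahead of the robot, y to its left, z up, the work surface at z = 0. Lengths are in m, angles in rad, forces in N, time in s.
With the tool pointing down it reaches from about 0.25 to 0.775 m from the base axis. Payload 4 kg.
Tool frame: the origin (TCP) lies at the very end of the fingers, on their centre line; the grasp point (between the pads) lies pinch_z behind it (pinch_z is the distance from the TCP to the grasp point, in m); z points along the fingers, y is the line along which they close (so a half turn about z gives the same grasp; the last joint's range is limited). The gripper opens to 94 mm and grips with 3 to 60 N. Pads are 16 mm wide; open, the fingers measure 119 mm over their backs; the gripper's body (75 mm by 177 mm) begins 78 mm behind the grasp point.
Start: joints at [1.161, 0.087, 1.371, -0, 1.684, -0.103], TCP at [0.166, 0.524, 0.206] pointing down, gripper open.
Joint ranges: [-3.1, 3.1], [-0.76, 2.03], [0.27, 2.55], [-1.08, 4.22], [0.17, 2.65], [-2.57, 2.57]. Speed limits (rad/s): [2.79, 2.79, 3.14, 3.14, 3.14, 3.14].

### API

Orientations are given as a rotation vector (axis times angle).
In Python, from station import reach, move_l, set_joints, command_gripper, hold, inverse_kinematics, snapshot, get_calibration, IKError, job_done, current_clock, current_joint_positions, current_qd, current_joint_efforts, current_tool_pos, current_tool_rot, current_force, current_ft_torque, current_gripper_width, current_finger_force, pinch_z gives the robot as it stands. The module is installed in compiled form; this text tells all that it offers. Calls block until the motion is done:
- reach(position, orientation): joint-space move of the TCP to a pose.
- move_l(position, v=0.15, orientation=None, guard=None): straight line of the TCP; orientation=None keeps the orientation; v is the mean speed in m/s. With guard (N) it stops when the force on the tool has changed by that much, and returns True; else False.
- set_joints(angles): joint-space move.
- command_gripper(opening, force=None): finger opening in m; force is the grip in N (None keeps the last); returns when the fingers have stopped.
- hold(seconds).
- inverse_kinematics(position, orientation): joint angles nearest the present ones, or None.
- snapshot(name): name is "scene" or "top"; returns the picture (480x640x3 uint8, red, green, blue); there is no depth.
- get_calibration(name): a dict with "camera_matrix" (3x3 intrinsics, pixels), "R" (3x3) and "t" (3): a world point X has camera coordinates R X + t. Camera axes: x right, y down, z forward; pixel columns grow to the right and rows downward; lengths in m; the calibration is good to about 2 mm. A picture is of the moment at which its call begins. get_calibration takes no time and is no camera call.
A pose or a line that the arm cannot do raises IKError and nothing moves.
- job_done(): hands the job in; it is judged then, once.
Readings, each from a call of its own:
- current_clock(): time.
- current_joint_positions(): joint angles.
- current_qd(): joint speeds.
- current_joint_efforts(): joint torques, N m.
- current_tool_pos(): TCP position.
- current_tool_rot(): TCP orientation.
- current_force(): force on the tool from outside, world axes, zero at the start.
- current_ft_torque(): the same for the moment, N m.
- current_gripper_width(): finger opening in m.
- current_finger_force(): force on a finger pad.
Only numpy, scipy, OpenCV 4.12 (cv2) and the standard library are available. Lean on these libraries where they do the work, as an engineer would, in place of code of your own. Each camera call takes 0.05 s, during which the arm holds its last target. There are 200 camera calls.

## Working session

There is one attempt and no reset: what is moved stays moved. The work goes in short steps, each a Python script; the robot and the scene stay as the last script left them, time stands still between calls to the robot, and variables do not carry over. Pictures are saved under pics/ and viewed, at most 10 in all, crops included, and the job is handed in when it is done.

```bash
mkdir -p pics
python3 - <<'E'
from station import *
import cv2, numpy as np
for n in ("scene","top"):
    im=snapshot(n); cv2.imwrite(f"pics/{n}0.png",im[:,:,::-1])
    c=get_calibration(n); print(n,np.round(c["camera_matrix"],1).tolist(),np.round(c["R"],3).tolist(),np.round(c["t"],3).tolist())
print(pinch_z() if callable(pinch_z) else pinch_z, current_tool_rot(), current_clock())
E
```

```text
scene [[469.9, 0.0, 326.9], [0.0, 469.9, 236.0], [0.0, 0.0, 1.0]] [[0.69, 0.724, -0.009], [0.493, -0.478, -0.727], [-0.531, 0.497, -0.687]] [-0.455, -0.202, 1.173]
top [[507.5, 0.0, 302.5], [0.0, 507.5, 229.5], [0.0, 0.0, 1.0]] [[-0.003, -0.999, -0.034], [-0.984, 0.009, -0.178], [0.178, 0.033, -0.983]] [0.075, 0.616, 0.879]
0.0188 [-4.79903781e-01 -3.10414394e+00  3.07365644e-03] 0.1
```

View pics/scene0.png

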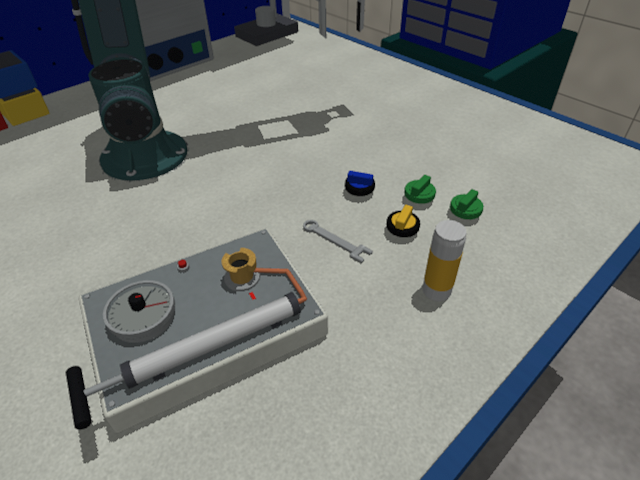

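View pics/top0.png

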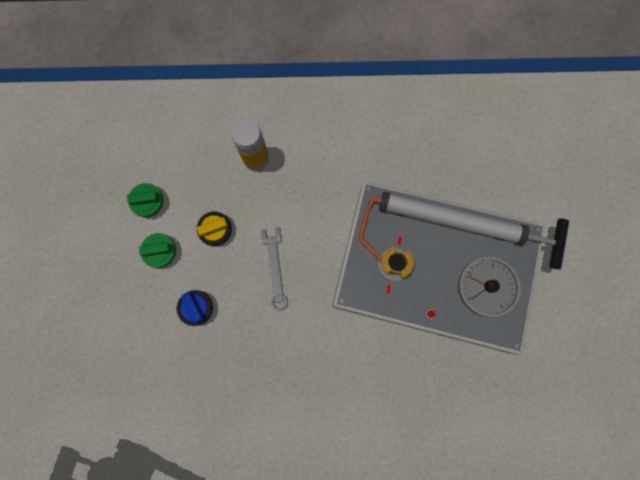

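The scene view shows the yellow cap at (404,220), blue at (360,183), greens at (420,190) and (466,205), and the gauge knob at (137,301). The top view shows yellow at (213,229), blue at (195,307), greens at (146,200) and (158,250), the neck at (397,262) and the knob at (491,286). Next I'm enlarging these areas to confirm.

Run:
```python
import cv2, numpy as np
t=cv2.imread("pics/top0.png"); s=cv2.imread("pics/scene0.png")
def crop(im,x,y,w,h,k,W=400,H=300):
    c=cv2.resize(im[y:y+h,x:x+w],(W,H),interpolation=cv2.INTER_CUBIC)
    for i in range(0,w,10): cv2.line(c,(int(i*W/w),0),(int(i*W/w),8 if (x+i)%50 else 20),(0,0,255),1)
    for i in range(0,h,10): cv2.line(c,(0,int(i*H/h)),(8 if (y+i)%50 else 20,int(i*H/h)),(0,0,255),1)
    return c
m=np.vstack([np.hstack([crop(t,170,180,80,60,5),crop(t,450,250,80,60,5)]),np.hstack([crop(t,360,230,80,60,5),crop(s,360,180,80,60,5)])])
cv2.imwrite("pics/crop1.png",m)
m=np.vstack([np.hstack([crop(s,100,270,80,60,5),crop(s,200,240,80,60,5)])])
cv2.imwrite("pics/crop2.png",m)
```

```text
(no output)
```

View pics/crop1.png

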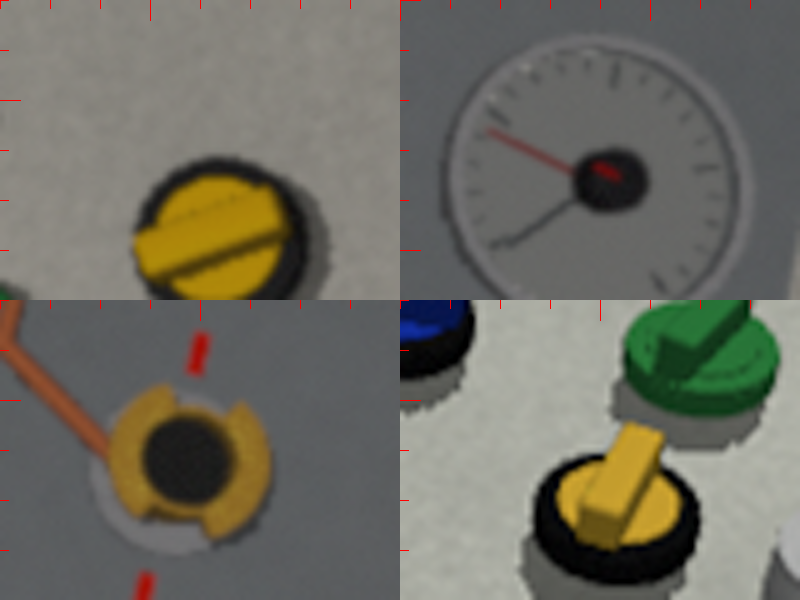

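View pics/crop2.png

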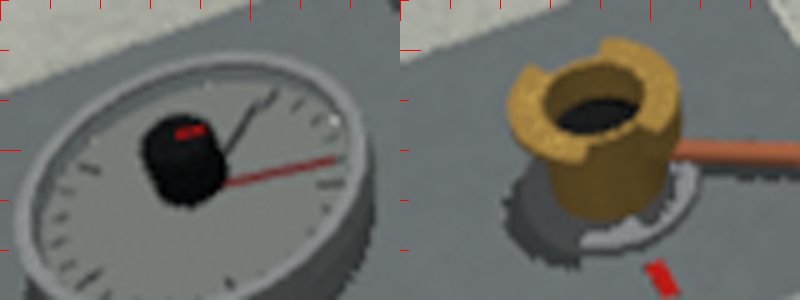

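Confirmation: the only yellow-barred black cap is at top (213,229), scene (404,220). The two greens (146,200; 158,250) are the excluded look-alikes, and the blue one (195,307) is the spare. The crops also show the neck flange centre at about top (398,262.4), red dashes at (399.8,240.8) and (389,287.4), and the dark knob at about (572,286)/(490..500). Now I'll fit poses to the silhouettes.

```bash
cat > vis.py <<'E'
import cv2, numpy as np
from station import get_calibration
from scipy.optimize import minimize, least_squares
C={n:get_calibration(n) for n in ("scene","top")}
def proj(n,X):
    c=C[n]; p=(np.atleast_2d(X)@np.array(c["R"]).T+np.array(c["t"]))@np.array(c["camera_matrix"]).T
    return p[:,:2]/p[:,2:]
def ray(n,uv,z):
    c=C[n];R=np.array(c["R"]);t=np.array(c["t"])
    d=R.T@np.linalg.solve(np.array(c["camera_matrix"]),[*uv,1]); o=-R.T@t
    return o+d*(z-o[2])/d[2]
a=np.linspace(0,2*np.pi,48,endpoint=False)
def cyl(x,y,r,z0,z1): return np.vstack([np.c_[x+r*np.cos(a),y+r*np.sin(a),0*a+z] for z in (z0,z1)])
def box(x,y,th,l,w,z0,z1):
    c,s=np.cos(th),np.sin(th)
    return np.array([[x+c*u-s*v,y+s*u+c*v,z] for u in(-l/2,l/2) for v in(-w/2,w/2) for z in(z0,z1)])
def fill(hulls,n,shape=(480,640)):
    m=np.zeros(shape,np.uint8)
    for h in hulls:
        q=cv2.convexHull(proj(n,h).astype(np.float32)).reshape(-1,2)
        cv2.fillPoly(m,[np.round(q*256).astype(np.int32)],255,cv2.LINE_AA,8)
    return m/255.
def fit(model,masks,p0,step):
    def cost(p): return sum(np.abs(fill(model(p),n)-masks[n]).sum() for n in masks)
    sim=np.vstack([p0]+[np.array(p0)+np.eye(len(p0))[i]*step[i] for i in range(len(p0))])
    r=minimize(cost,p0,method="Nelder-Mead",options=dict(initial_simplex=sim,xatol=1e-5,fatol=.01,maxiter=500))
    return r.x,r.fun,{n:masks[n].sum() for n in masks}
def win(m,x,y,r):
    o=np.zeros(m.shape); o[y-r:y+r,x-r:x+r]=m[y-r:y+r,x-r:x+r]; return o
E
python3 - <<'E'
from vis import *
I={n:cv2.imread(f"pics/{n}0.png") for n in C}
def mk(f,w): return {n:win(f(I[n].astype(int)),*w[n]) for n in w}
yel=lambda i:(i[...,2]-i[...,0]>60)&(i[...,1]-i[...,0]>35)
dark=lambda i:i.max(-1)<62
# cap
M=mk(lambda i:(yel(i)|dark(i)),{"top":(214,229,23),"scene":(403,222,21)})
p0=ray("top",(214,229),.03)[:2]
r=fit(lambda p:[cyl(p[0],p[1],.033,.015,.030),box(p[0],p[1],p[2],.056,.018,.03,.05)],M,[*p0,1.9],[.005,.005,.1]); print("cap",r)
# knob, 
M=mk(dark,{"top":(572-450+450-80+0,286,12) if 0 else (491,286,9),"scene":(137,301,11)})
p0=ray("top",(492,286),.09)[:2]
r=fit(lambda p:[cyl(p[0],p[1],.0105,p[2]-.011,p[2]+.011)],M,[*p0,.09],[.005,.005,.004]); print("knob",r)
# neck
N=[ray("top",(398,262.4),.105),ray("scene",(238.6,259.9),.105)]; print("neck",N)
d=ray("top",(399.8,240.8),.06)-ray("top",(389,287.4),.06); print("yaw",np.arctan2(d[1],d[0]),(ray("top",(399.8,240.8),.06)+ray("top",(389,287.4),.06))/2)
print("spray",ray("top",(247,130),.15),ray("scene",(449,230),.15),ray("scene",(440,287),0))
print("spare",ray("top",(195,307),.03),"spanner",ray("top",(272,235),0),ray("top",(280,302),0))
E
```

```text
cap (array([0.62693977, 0.24244982, 1.87232871]), np.float64(244.29019607843136), {'top': np.float64(928.0), 'scene': np.float64(789.0)})
knob (array([ 0.50843895, -0.25247551,  0.09393152]), np.float64(137.25882352941176), {'top': np.float64(148.0), 'scene': np.float64(228.0)})
neck [array([ 0.54882825, -0.093875  ,  0.105     ]), array([ 0.55257927, -0.09371707,  0.105     ])]
yaw -0.25944060589778783 [ 0.55122764 -0.09435484  0.06      ]
spray [0.77468599 0.16338349 0.15      ] [0.77054165 0.16305244 0.15      ] [0.77077896 0.17801681 0.        ]
spare [0.47679845 0.2726213  0.03      ] spanner [0.6163233  0.13299381 0.        ] [0.48639969 0.11671497 0.        ]
```

```bash
cat > ov.py <<'E'
from vis import *
def panel(im,n,x,y,items,w=80,h=60,k=5):
    c=cv2.resize(im[y:y+h,x:x+w],None,fx=k,fy=k,interpolation=cv2.INTER_CUBIC)
    for X,col in items:
        q=(proj(n,X)-[x,y]+.5)*k
        cv2.polylines(c,[np.round(q).astype(int)],True,col,1,cv2.LINE_AA)
    return c
def circ(x,y,z,r): return np.c_[x+r*np.cos(a),y+r*np.sin(a),0*a+z]
def rect(x,y,z,th,l,w):
    b=box(x,y,th,l,w,z,z)[::2]; return b[[0,1,3,2]]
E
python3 - <<'E'
from ov import *
I={n:cv2.imread(f"pics/{n}0.png") for n in C}
g=(0,255,0);m=(255,0,255)
cap=[(circ(.627,.2425,.03,.033),g),(rect(.627,.2425,.05,1.872,.056,.018),m)]
kn=[(circ(.5086,-.253,.105,.0105),g),(circ(.5086,-.253,.083,.0105),m),(circ(.5086,-.253,.085,.052),m)]
nk=[(circ(.5507,-.0938,.105,.0275),g),(circ(.5507,-.0938,.105,.0165),m),(rect(.5507,-.0938,.06,-.26,.09,.003),m)]
P=lambda n,x,y,i:panel(I[n],n,x,y,i,60,60,4)
cv2.imwrite("pics/ov1.png",np.vstack([np.hstack([P("top",185,200,cap),P("top",460,256,kn),P("top",368,232,nk)]),np.hstack([P("scene",374,190,cap),P("scene",107,275,kn),P("scene",210,235,nk)])]))
E
```

```text
(no output)
```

View pics/ov1.png

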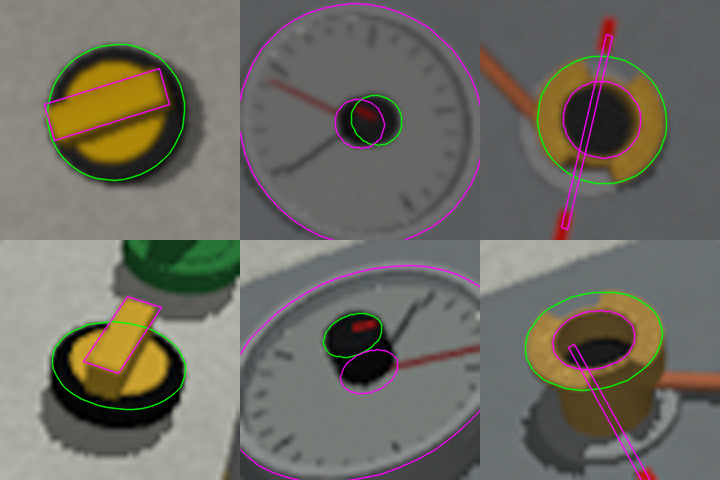

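The overlay agrees with the caps, knob and neck to about 1 px. The red pointer is about 0.93 rad clockwise of the black needle (which sits at zero). Next is the knob.

```bash
cat > rob.py <<'E'
from station import *
import numpy as np
from scipy.spatial.transform import Rotation as R
def down(psi): return (R.from_euler("z",psi)*R.from_euler("x",np.pi)).as_rotvec()
def st(s=""): print(s,"t%.1f"%current_clock(),"p",np.round(current_tool_pos(),4),"F",np.round(current_force(),1),"M",np.round(current_ft_torque(),2),"w%.4f"%current_gripper_width(),"ff%.1f"%current_finger_force(),"q6 %.3f"%current_joint_positions()[5])
def yaw():
    x=R.from_rotvec(current_tool_rot()).as_matrix()[:,0]; return np.arctan2(x[1],x[0])
def spin(d):
    "turn about the (vertical) tool axis by d, anticlockwise from above positive"
    q=np.array(current_joint_positions()); q[5]-=d; set_joints(q)
E
python3 - <<'E'
from rob import *
print("yaw0",yaw())
for nm,p in (("knob",(.5086,-.253,.15)),("neck",(.5507,-.0938,.15)),("cap",(.627,.2425,.1))):
    print(nm,[(round(s,2),None if (q:=inverse_kinematics(p,down(s))) is None else round(q[5],2)) for s in np.arange(-3,3.2,.75)])
E
```

```text
yaw0 2.8348190964231863
knob [(np.float64(-3.0), np.float64(-2.27)), (np.float64(-2.25), None), (np.float64(-1.5), np.float64(2.51)), (np.float64(-0.75), np.float64(1.76)), (np.float64(0.0), np.float64(1.01)), (np.float64(0.75), np.float64(0.26)), (np.float64(1.5), np.float64(-0.49)), (np.float64(2.25), np.float64(-1.24)), (np.float64(3.0), np.float64(-1.99))]
neck [(np.float64(-3.0), np.float64(-1.98)), (np.float64(-2.25), None), (np.float64(-1.5), None), (np.float64(-0.75), np.float64(2.05)), (np.float64(0.0), np.float64(1.3)), (np.float64(0.75), np.float64(0.55)), (np.float64(1.5), np.float64(-0.2)), (np.float64(2.25), np.float64(-0.95)), (np.float64(3.0), np.float64(-1.7))]
cap [(np.float64(-3.0), np.float64(-1.43)), (np.float64(-2.25), np.float64(-2.18)), (np.float64(-1.5), None), (np.float64(-0.75), None), (np.float64(0.0), np.float64(1.86)), (np.float64(0.75), np.float64(1.11)), (np.float64(1.5), np.float64(0.36)), (np.float64(2.25), np.float64(-0.39)), (np.float64(3.0), np.float64(-1.14))]
```

Run:
```python
from rob import *
import cv2
k=np.array([.5086,-.253,0])
command_gripper(.045,10)
reach(k+[0,0,.16],down(.9))
print(move_l(k+[0,0,.090],.08,guard=6)); st("down")
command_gripper(0.0,10); st("grip")
for i in range(7):
    spin(.18); st("spin %.2f"%yaw())
command_gripper(.045); move_l(k+[0,0,.17],.15)
reach(np.array([.5,0.1,.25]),down(1.87)); 
im=snapshot("top")
c=cv2.resize(im[245:325,440:540,::-1],None,fx=6,fy=6,interpolation=cv2.INTER_CUBIC); cv2.imwrite("pics/knob1.png",c)
st()
```

```text
False
down t5.0 p [ 0.5091 -0.2533  0.0907] F [-0.5 -0.1  0.5] M [-0.08  0.09  0.04] w0.0453 ff0.0 q6 0.109
grip t5.5 p [ 0.5084 -0.2528  0.0903] F [-1.   1.   2.3] M [ 0.14  0.39 -0.07] w0.0194 ff10.0 q6 0.109
spin 1.08 t5.8 p [ 0.5084 -0.2528  0.0903] F [0.  0.9 0.8] M [0.02 0.2  0.06] w0.0197 ff10.0 q6 -0.067
spin 1.25 t6.1 p [ 0.5085 -0.2528  0.0903] F [-0.2 -0.2  1.4] M [-0.04  0.12  0.03] w0.0197 ff10.0 q6 -0.242
spin 1.43 t6.4 p [ 0.5085 -0.2528  0.0903] F [-0.8 -1.5  0.2] M [-0.    0.19  0.07] w0.0200 ff10.0 q6 -0.416
spin 1.60 t6.7 p [ 0.5086 -0.2529  0.0903] F [-0.2  0.4  0.1] M [-0.04  0.12  0.01] w0.0193 ff10.0 q6 -0.590
spin 1.77 t7.0 p [ 0.5087 -0.2528  0.0903] F [ 0.1 -0.8 -0. ] M [-0.02  0.12 -0.02] w0.0194 ff10.0 q6 -0.764
spin 1.95 t7.3 p [ 0.5088 -0.253   0.0903] F [ 0.5  0.1 -0.2] M [-0.14  0.07  0.  ] w0.0199 ff10.0 q6 -0.938
spin 2.12 t7.6 p [ 0.5089 -0.253   0.0903] F [ 1.1  0.3 -0.1] M [-0.09 -0.1   0.02] w0.0198 ff10.0 q6 -1.112
 t10.2 p [0.5001 0.099  0.2492] F [ 0.6 -0.5  0.3] M [-0.04  0.01 -0.04] w0.0450 ff0.0 q6 -0.213
```

View pics/knob1.png

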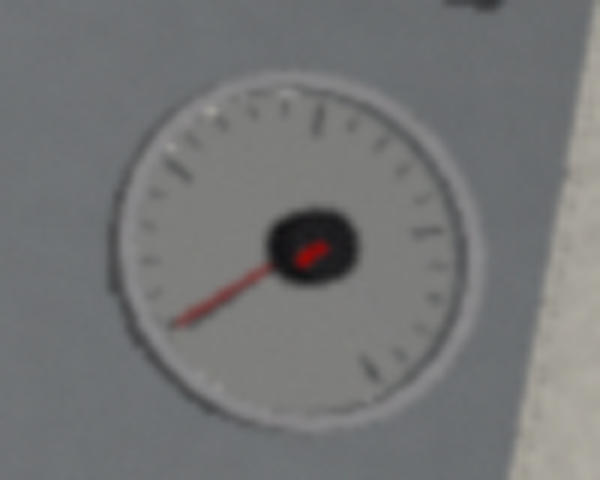

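The red pointer now lies on the black needle at the zero tick, with the tip at crop (180,322), so the peak is reset. Next I grasp the yellow cap and hover over the neck.

Run:
```python
from rob import *
import cv2
c=np.array([.627,.2425,0]); nk=np.array([.5507,-.0938,0])
reach(c+[0,0,.12],down(1.872))
print(move_l(c+[0,0,.033],.08,guard=6)); st("down")
command_gripper(0.0,45); st("grip")
move_l(c+[0,0,.22],.2); st("lift")
reach(nk+[0,0,.22],down(2.88)); move_l(nk+[0,0,.152],.1); hold(.3); st("hover")
for n in("scene","top"): cv2.imwrite(f"pics/{n}2.png",snapshot(n)[:,:,::-1])
from ov import *
I={n:cv2.imread(f"pics/{n}2.png") for n in C}
p=current_tool_pos(); x,y,z=p; th=yaw(); print(th)
g=(0,255,0);m=(255,0,255)
z+=.007
cap=[(circ(x,y,z-.010,.033),g),(circ(x,y,z-.025,.033),g),(circ(x,y,z-.040,.013),g),(rect(x,y,z+.01,th,.056,.018),m),(circ(.5507,-.0938,.105,.0275),m)]
cv2.imwrite("pics/hov.png",np.hstack([panel(I["scene"],"scene",190,190,cap,100,100,4),panel(I["top"],"top",350,210,cap,100,100,4)]))
```

```text
False
down t12.4 p [0.6276 0.2427 0.0339] F [-0.1 -0.2  0.1] M [-0.06  0.05 -0.02] w0.0451 ff0.0 q6 -0.016
grip t12.9 p [0.6271 0.2426 0.0332] F [-0.1  0.5  1.6] M [-0.05  0.1  -0.01] w0.0173 ff44.7 q6 -0.016
lift t14.0 p [0.6263 0.2422 0.2179] F [-0.9 -0.2 -1.8] M [-0.05  0.01 -0.01] w0.0177 ff44.7 q6 -0.016
hover t16.5 p [ 0.551  -0.0939  0.1527] F [-0.1  0.3 -1.4] M [ 0.02  0.01 -0.03] w0.0173 ff44.7 q6 -1.579
2.879991782445438
```

View pics/hov.png

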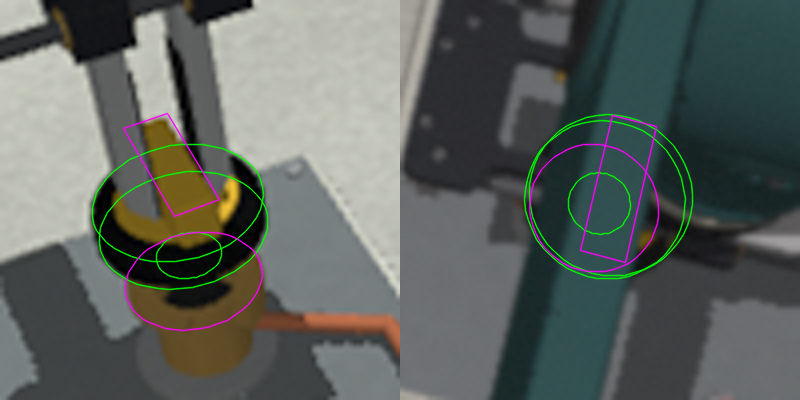

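The hover view shows the cap outline at crop (92–266, 150–290), as predicted by the tool pose. The flange also matches the model within about 1 px, so I'm inserting it under force guard.

Run:
```python
from rob import *
nk=np.array([.5507,-.0938,0])
for z in (.140,.130,.124,.121,.118,.115,.1135):
    g=move_l(nk+[0,0,z],.05,guard=15); st(f"{z} {g}")
    if g: break
```

```text
0.14 False t17.0 p [ 0.5502 -0.0937  0.1391] F [-1.1 -0.6 -1.8] M [-0.02  0.01 -0.03] w0.0174 ff44.7 q6 -1.579
0.13 False t17.4 p [ 0.5503 -0.0937  0.1293] F [ 0.5  0.4 -2.1] M [-0.    0.02 -0.04] w0.0177 ff44.7 q6 -1.579
0.124 False t17.6 p [ 0.5504 -0.0937  0.1235] F [ 0.   0.9 -0.9] M [0.02 0.01 0.01] w0.0176 ff44.7 q6 -1.579
0.121 False t17.9 p [ 0.5508 -0.0938  0.1212] F [-0.   0.1 -1.1] M [ 0.01 -0.05  0.01] w0.0175 ff44.7 q6 -1.579
0.118 False t18.1 p [ 0.551  -0.0939  0.1193] F [-1.7  0.6  4.3] M [ 0.07  0.32 -0.01] w0.0175 ff44.7 q6 -1.579
0.115 False t18.4 p [ 0.5513 -0.094   0.1169] F [-1.9  0.1  7.8] M [ 0.1   0.43 -0.03] w0.0177 ff44.7 q6 -1.579
0.1135 False t18.6 p [ 0.5513 -0.094   0.1157] F [-2.5  0.7  8.3] M [ 0.17  0.47 -0.01] w0.0174 ff44.7 q6 -1.579
```

Run:
```python
from rob import *
nk=np.array([.5507,-.0938,0])
for z in (.1115,.110,.1085,.107,.1055):
    g=move_l(nk+[0,0,z],.03,guard=20); hold(.2); st(f"{z} {g}")
    if g or current_force()[2]>28: break
```

```text
0.1115 False t19.1 p [ 0.5513 -0.094   0.1142] F [-3.3  0.5  9.4] M [0.18 0.67 0.01] w0.0174 ff44.7 q6 -1.579
0.11 False t19.6 p [ 0.5513 -0.094   0.113 ] F [-4.4  0.8 10.4] M [ 0.24  0.7  -0.07] w0.0176 ff44.7 q6 -1.579
0.1085 False t20.0 p [ 0.5512 -0.0941  0.1121] F [-4.5  0.6 12. ] M [0.2  0.96 0.08] w0.0170 ff44.9 q6 -1.580
0.107 False t20.4 p [ 0.5512 -0.0941  0.112 ] F [-6.5  0.4 17.4] M [0.36 1.33 0.07] w0.0173 ff44.9 q6 -1.580
0.1055 False t20.9 p [ 0.5512 -0.0941  0.112 ] F [-8.7  1.5 21.6] M [0.41 1.84 0.03] w0.0181 ff44.9 q6 -1.580
```

Run:
```python
from rob import *
nk=np.array([.5507,-.0938,.1055])
for d in list(np.arange(.15,1.36,.15))+[1.40,1.45]:
    set_joints(inverse_kinematics(nk,down(2.88-d))); st("%.2f yaw%.3f"%(d,yaw()))
    if abs(current_ft_torque()[2])>.6 or np.linalg.norm(current_force())>50: break
```

```text
0.15 yaw2.729 t21.2 p [ 0.5523 -0.0944  0.112 ] F [-6.1  0.2 20.9] M [ 0.36  1.29 -0.08] w0.0177 ff44.9 q6 -1.429
0.30 yaw2.579 t21.4 p [ 0.553  -0.0946  0.112 ] F [-4.5  1.1 18.3] M [ 0.2   1.01 -0.14] w0.0176 ff44.9 q6 -1.279
0.45 yaw2.429 t21.7 p [ 0.5534 -0.0948  0.112 ] F [-3.2  0.5 18.3] M [ 0.1   0.78 -0.16] w0.0179 ff44.9 q6 -1.129
0.60 yaw2.279 t22.0 p [ 0.5537 -0.0951  0.112 ] F [-2.6  0.1 18. ] M [-0.05  0.74 -0.15] w0.0175 ff44.9 q6 -0.979
0.75 yaw2.129 t22.2 p [ 0.5538 -0.0953  0.112 ] F [-2.3  0.2 17.7] M [-0.16  0.64 -0.11] w0.0176 ff44.9 q6 -0.829
0.90 yaw1.979 t22.5 p [ 0.554  -0.0955  0.1121] F [-1.4 -0.7 18.5] M [-0.26  0.6  -0.09] w0.0175 ff44.9 q6 -0.679
1.05 yaw1.829 t22.8 p [ 0.5539 -0.0955  0.1121] F [-2.1 -1.6 18. ] M [-0.32  0.63 -0.1 ] w0.0176 ff44.9 q6 -0.529
1.20 yaw1.679 t23.0 p [ 0.5537 -0.0955  0.112 ] F [-2.4 -0.5 18.1] M [-0.22  0.7  -0.14] w0.0174 ff44.9 q6 -0.379
1.35 yaw1.529 t23.3 p [ 0.5537 -0.0954  0.1121] F [-2.7 -1.2 18.1] M [-0.15  0.77 -0.09] w0.0178 ff45.0 q6 -0.229
1.40 yaw1.480 t23.6 p [ 0.5536 -0.0954  0.112 ] F [-3.6 -1.3 18.3] M [-0.21  0.77 -0.  ] w0.0173 ff44.9 q6 -0.179
1.45 yaw1.430 t23.8 p [ 0.5535 -0.0954  0.112 ] F [-2.8 -1.5 18.5] M [-0.2   0.88  0.12] w0.0175 ff44.9 q6 -0.130
```

Run:
```python
from rob import *
nk=np.array([.5507,-.0938,.1055])
for d in (1.48,1.51,1.54):
    set_joints(inverse_kinematics(nk,down(2.88-d))); hold(.1); st("%.2f yaw%.3f"%(d,yaw()))
    if current_ft_torque()[2]>.25: break
# recentre sideways drift from press compliance
for k in (1,2):
    c=nk+np.array([-.0013,.0007,0])*k
    set_joints(inverse_kinematics(c,down(2.88-d))); hold(.2); st("c%d"%k)
```

```text
1.48 yaw1.400 t24.1 p [ 0.5534 -0.0954  0.112 ] F [-3.4 -1.9 18.1] M [-0.2   0.89  0.19] w0.0178 ff44.9 q6 -0.100
1.51 yaw1.371 t24.5 p [ 0.553  -0.0953  0.112 ] F [-4.6 -1.2 19.7] M [-0.17  1.03  0.3 ] w0.0174 ff45.0 q6 -0.070
c1 t24.9 p [ 0.5528 -0.0951  0.1121] F [-1.6 -2.  17.7] M [-0.39  0.54  0.2 ] w0.0175 ff44.9 q6 -0.069
c2 t25.4 p [ 0.5525 -0.095   0.1122] F [ 1.3 -3.1 16.9] M [-0.62  0.08  0.12] w0.0178 ff44.9 q6 -0.069
```

Run:
```python
from rob import *
c=np.array([.5507-.0030,-.0938+.0014,.1035])
set_joints(inverse_kinematics(c,down(1.37))); hold(.4); st("press")
from ov import *
im=snapshot("scene")[:,:,::-1].copy(); cv2.imwrite("pics/scene3.png",im)
x,y,z=current_tool_pos(); z+=.007; th=yaw(); g=(0,255,0);m=(255,0,255)
it=[(circ(x,y,z-.010,.033),g),(circ(x,y,z-.025,.033),g),(rect(x,y,z+.01,th,.056,.018),m)]
cv2.imwrite("pics/fin.png",np.hstack([panel(im,"scene",205,215,[],70,70,5.7),panel(im,"scene",205,215,it,70,70,5.7)]))
```

```text
press t26.1 p [ 0.5525 -0.095   0.1121] F [-1.8 -3.  22.6] M [-0.48  0.49  0.13] w0.0174 ff44.9 q6 -0.069
```

View pics/fin.png

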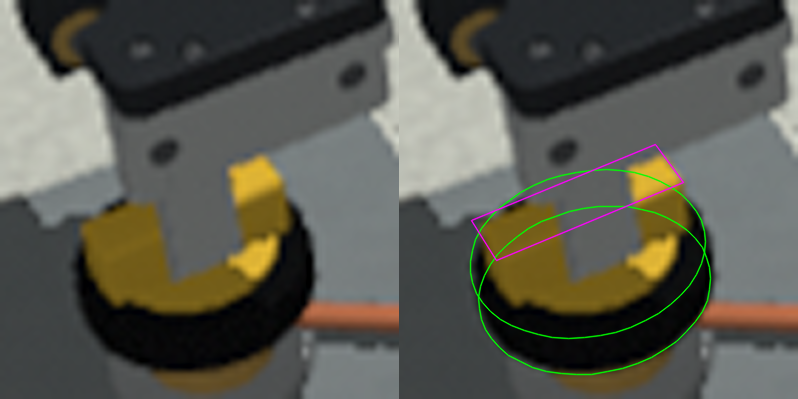

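The picture shows the bar, from crop (85,225) to (285,185), lying in the pads at the tool's yaw. The cap is level and right down on the neck. The depth reading is constant at the hard bottom (112 mm), and the torque rose slightly at the stop. I'm handing it in.

Run:
```python
from rob import *
hold(.5); st(); print(job_done())
```

```text
t26.6 p [ 0.5525 -0.095   0.1121] F [-1.2 -2.6 22.1] M [-0.45  0.53  0.15] w0.0176 ff44.9 q6 -0.069
the job is handed in; nothing more can be done
None
```

The job is handed in at 26.6 s with no verdict returned: the peak pointer is back on zero, and the yellow-grip cap is in the neck, twisted about 1.51 rad clockwise to where the torque began to rise, still gripped at 45 N and pressed down with about 22 N; I did not touch the blue-grip cap, spanner or spray can.

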